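Change the bar in the hardness-test stand and latch the gauge down

ROBOT

A 6-joint arm with a two-finger parallel gripper is mounted at the origin on the work surface. World frame = base frame: x ahead of the robot, y to its left, z up, the work surface at z = 0. Lengths are in m, angles in rad, forces in N, time in s.
With the tool pointing down it reaches from about 0.35 to 0.775 m from the base axis. Payload 5.5 kg.
Tool frame: the origin (TCP) lies midway between the tips of the shut fingers; the grasp point (between the pads) lies 19 mm behind it; z points along the fingers, y is the direction in which the jaws open and shut (so a half turn about z gives the same grasp; the last joint's range is limited). The gripper opens to 85 mm and grips with 20 to 120 N. Pads are 22 mm wide; open, the fingers measure 114 mm over their backs; the gripper's body (76 mm by 85 mm) begins 54 mm behind the grasp point. The pads swing forward as they close: fully open they stand 13 mm farther back than shut.
Start: joints at [1.007, 0.313, 0.046, 1.304, 0, 1.431], TCP at [0.236, 0.524, 0.231] pointing down, gripper open.
Joint ranges: [-2.76, 2.76], [-0.86, 1.69], [-1.03, 1.26], [-2.2, 2.34], [-1.47, 1.5], [-3.14, 3.14]. Speed limits (rad/s): [2.57, 2.57, 3.14, 3.14, 3.14, 3.14].

INTERFACE

Orientations are given as a unit quaternion [w, x, y, z].
In Python, from workcell import env gives the robot as it stands.
- The arm moves only by the shell command python3 -m creep 'ROWS' [OPENING] [FORCE]. ROWS is JSON, a list of rows, each a list of 6 numbers: the shift along the tool's x, y, z in m, then the turn, a rotation vector about the tool's x, y, z in degrees. A call has exactly 8 rows; each row is the pose to reach, as a shift and turn from the pose commanded when the call began, along the tool's axes at that moment; what a row does not reach only later rows make up. A row lasts 1/10 s, in which the tool goes at most 50 mm and 8.59 degrees, less where a joint would pass 70% of its speed; a pose out of reach is approached as far as the arm can. A call with a gripper value outside its range is refused whole. OPENING is the finger opening in m, from 0 to 0.0854, set as the call begins (- or left out, the last holds). The fingers move at their own pace and stop on an object; FORCE is the grip in N (left out, the last holds). Time passes only in rows, so rows that repeat a pose let the fingers close, or fill a call up. It gives the time, the measured TCP pose, the force and the opening at its end, in the units of the state.
- env.get_state(): the state, without advancing time (a new reading comes with each control period).
- env.read_camera(name): name is "scene" or "side" or "wrist"; returns (picture, depth): 420x560x3 uint8, blue, green, red; 420x560 float32, m along the optical axis (not along the pixel's ray), 0 where there is no reading.
- env.camera_params(name): a dict with "fx", "fy", "cx", "cy" (pixels), "position" and "orientation" of the camera in the world. Camera axes: x right, y up, looking along -z (the intrinsics and any distortion apply to the point x, -y, -z); pixel columns grow to the right and rows downward; lengths in m; the calibration is good to about 2 mm. A picture is of the moment at which its call begins: read the wrist's pose just before it. camera_params takes no time and is no camera call; for the wrist camera it gives the pose at the moment of the call.
- env.hand_in(): hands the job in, once; it reports no verdict.
The state is a dict: "clock": time; "joint_pos": joint angles; "qvel": joint speeds; "tau": joint torques, N m; "tcp_pos": TCP position; "orientation": TCP orientation; "wrist_force": force on the tool from outside, world axes, zero at the start; "ft_torque": the same for the moment, N m; "finger_gap": finger opening in m.
Only numpy, scipy, OpenCV 4.12 (cv2) and the standard library are available. Lean on these libraries where they do the work, as an engineer would, in place of code of your own. Each camera call takes 0.05 s, during which the arm holds its last target. There are 200 camera calls.

TASK

Take the tested rubber bar off the anvil of the hardness-test stand and lay it flat in the white tray. Then slide the fresh bar, the one with the white ring drawn on it, onto the anvil with its ring right under the gauge's tip, let go of it, and press the stand's lever down until its catch clicks and holds it, so that the gauge's foot stays pressed on the ring. Leave everything else on the bench as it stands.

Things in the scene. Friction and masses are not known exactly. Their poses are not given: they have to be found in the camera images.
- stand: Bench hardness-test stand, fixed. Grey cast base 30 mm high, 130 mm wide, reaching 68 mm forward and 168 mm back of the origin. Origin: on the bench exactly under the gauge's tip. Own axes: -x is the front (dial side), +x is towards the column, -y is the lever's side, +y is the free side, z up.
- anvil (a point): Centre of the flat top of the stand's round steel anvil disc, 130 mm across, 45 mm above the bench, straight under the tip. The gap from anvil to the raised foot is 30 mm, open to the front and to both sides.
- gauge: Dial gauge on its spindle with the fixed head above the anvil: dial 52 mm wide, lowest part but for the foot 86 mm above the bench when raised, spindle top at 245 mm. Head arm: 46 mm wide, heights 161 to 211 mm, reaching from 20 mm in front of the tip back to a round column 34 mm across, 305 mm tall, 120 mm behind the tip. Origin as stand, but it sinks with the lever.
- tip (a point): Centre of the lower face of the gauge's presser foot (round, 18 mm across). It moves straight down with the lever: raised, 75 mm above the bench; 18 mm of travel over the whole swing. The foot gives on a spring (about 1.5 N per mm), so on a 15 mm bar it ends up pressing with about 6 N.
- lever (a joint): Lever angle in rad: 0 = raised (rest, 40 degrees above level, pointing to the stand's front), 0.7 = level, down on its stop. A spring lifts it back unless the catch holds: the push at the knob is 3 to 4 N at first and jumps to about 17 N as the catch meets near 0.48; past 0.64 the catch draws it on to 0.7 and holds it there (7 N upward at the knob pulls it out). Let go sooner, it springs up again.
- lever_knob (a point): Centre of the black ball knob, 34 mm across, on the end of the steel lever rod (11 mm thick, 160 mm from pivot to ball centre). It moves on an arc in a plane 50 mm to the -y side of the stand's origin: raised, 100 mm in front of the tip and 288 mm above the bench; down, 138 mm in front and 185 mm above the bench.
- lever_hub (a point): Pivot of the lever, on the side of the head: 22 mm behind the tip axis, 50 mm to the -y side, 185 mm above the bench. The pivot axis runs along the stand's y.
- foot: The steel presser foot of the gauge, 18 mm across, with the tip at the centre of its lower face. Origin at that point, z up.
- tested: Tested bar: plain black moulded rubber bar 170 x 45 x 15 mm, about 150 g, lying on the anvil under the gauge with one end sticking out 110 to 125 mm from the anvil's centre on the stand's +y side. Origin: centre of its underside; x along its length, y across, z up.
- specimen: Fresh bar: black moulded rubber bar of the same size, 170 x 45 x 15 mm, about 150 g, lying flat on the bench, ring side up. Origin: centre of its underside; x along its length towards the ringed end, y across, z up.
- mark (a point): Centre of the thin white ring (13 mm across) drawn on the top face of the fresh bar: on its middle line, 40 mm from the bar's centre and so 45 mm from the ringed end; 15 mm above its underside.
- tray: Shallow white plastic tray for tested bars, 235 x 155 mm outside, 24 mm high, walls 4 mm, floor 4 mm thick, fixed to the bench. Origin: centre of its underside; x along its length, y across.
- amber_big: Bystander: brown glass bottle, 90 mm across, 190 mm tall. Origin: centre of its underside.
- amber_small: Bystander: brown glass bottle, 72 mm across, 150 mm tall. Origin: centre of its underside.
- beaker: Bystander: glass beaker, 66 mm across, 85 mm tall. Origin: centre of its underside.
- jar: Bystander: grey jar with white lid, 64 mm across, 80 mm tall. Origin: centre of its underside.
- tape: Bystander: roll of brown tape lying flat, 84 mm across, 24 mm high. Origin: centre of its underside.
- canister: Bystander: small metal can, 56 mm across, 65 mm tall. Origin: centre of its underside.
- caliper: Bystander: steel calipers lying flat, 180 mm long along their x, jaws reaching 55 mm to their -y at the +x end, 10 mm thick. Origin: centre of the beam's underside.
There are look-alikes about, which are no part of the job. What is shaped like the tested but pink is not meant. Leave any pink look-alike of the specimen alone.

How it is judged:
On the way, in this order (a step that is already met when the one before it is completed fails the run):
1. the fresh bar lies on the anvil with its ring under the tip, the lever still raised, and is let go (horizontal distance between mark and tip below 0.007 m and angle between specimen's own z axis and vertical below 0.05 rad and height (world z) of specimen between 0.035 and 0.055 m and value of joint lever below 0.15 rad and contact force between the fingers and specimen below 0.1 N), for 0.2 s.
2. the lever is pressed down into its catch with the foot on the fresh bar (value of joint lever above 0.65 rad and contact force between foot and specimen above 1 N), for 0.2 s.
At the end, for the whole second after the job is handed in: The lever stays down in its catch (above 0.65 rad), the gauge's foot presses on the fresh bar (over 1 N), the ring's centre is within 7 mm of the tip's axis and the bar lies flat on the anvil; the tested bar lies flat (within 0.08 rad) on the tray's floor, inside its walls; both bars are at rest (all of step 2 and horizontal distance between mark and tip below 0.007 m and angle between specimen's own z axis and vertical below 0.05 rad and linear speed of each of specimen, tested below 0.01 m/s and x of tested in the frame of tray between -0.06 and 0.06 m and y of tested in the frame of tray between -0.06 and 0.06 m and z of tested in the frame of tray below 0.022 m and (angle between tested's own z axis and vertical below 0.08 rad or angle between tested's own z axis and vertical above 3.06 rad)); the robot touches nothing.
It fails at once if a bystander (bottles, beaker, jar, calipers, tape roll, metal can) is shifted more than 30 mm (distance of any of amber_big, amber_small, beaker, jar, caliper, tape, canister from where it was at the start of the episode above 0.03 m).
It fails at once if a bystander is tipped (angle between any of amber_big, amber_small, beaker, jar, caliper, tape, canister's own z axis and vertical above 0.35 rad).
It also fails if it takes over 70 s, if anything falls off the work surface, if the arm or the gripper's body presses on something with over 40 N, if the wrist force passes 120 N, or if a joint passes its speed limit or range.

## Working session

There is one attempt and no reset: what is moved stays moved. The work goes in short steps, Python scripts to look and compute and a shell command to move; the robot and the scene stay as the last step left them, time stands still between calls to the robot, and variables do not carry over. Pictures are saved under pics/ and viewed, about 8 in all and at most 12, crops included, and the job is handed in when it is done.

```bash
mkdir -p pics; ls; cat > h.py <<'E'
import numpy as np, cv2
from scipy.spatial.transform import Rotation as R
from workcell import env
def rot(q): return R.from_quat([q[1],q[2],q[3],q[0]])
def cloud(name):
    p=env.camera_params(name); img,d=env.read_camera(name)
    v,u=np.indices(d.shape)
    P=np.stack([(u-p['cx'])/p['fx']*d,-(v-p['cy'])/p['fy']*d,-d],-1)
    W=P@rot(p['orientation']).as_matrix().T+np.array(p['position'])
    W[d==0]=np.nan
    return img,W,p
def proj(p,X):
    c=(np.atleast_2d(X)-np.array(p['position']))@rot(p['orientation']).as_matrix()
    return np.stack([p['cx']+p['fx']*c[:,0]/-c[:,2],p['cy']-p['fy']*c[:,1]/-c[:,2]],-1)
def st():
    s=env.get_state(); return s
E
python3 - <<'E'
from h import *
for n in ['scene','side']:
    img,W,p=cloud(n); cv2.imwrite(f'pics/{n}0.png',img); np.save(f'{n}0.npy',W); print(n,p)
print(st())
E
```

```text
pics
scene {'fx': 438.7704997785565, 'fy': 438.7704997785565, 'cx': 279.8458383176413, 'cy': 208.84334467218824, 'position': array([0.86239574, 0.76668331, 0.76693852]), 'orientation': array([0.21353728, 0.1077609 , 0.45535671, 0.8575778 ])}
side {'fx': 418.81213857010147, 'fy': 418.81213857010147, 'cx': 281.2873756187083, 'cy': 211.25449796714608, 'position': array([0.81262816, 0.75420225, 1.16238706]), 'orientation': array([0.18841172, 0.06928364, 0.3291658 , 0.92268666])}
{'clock': 0.1, 'joint_pos': array([ 1.00738801e+00,  3.13909703e-01,  4.50635617e-02,  1.30362887e+00,
       -2.71072249e-05,  1.43116892e+00]), 'qvel': array([ 0.00080552, -0.00181205,  0.00273383,  0.00021275, -0.0003332 ,
       -0.00049115]), 'tau': array([ 3.07917835e-03, -4.81725919e+01,  2.99244136e+01,  1.27585113e-02,
       -9.72041289e-05, -1.13309895e-05]), 'tcp_pos': array([0.2362158 , 0.52370974, 0.23049507]), 'orientation': array([-2.76280511e-04,  2.10308365e-01,  9.77634741e-01, -7.92685036e-04]), 'wrist_force': array([-0.392928  , -0.51514841,  0.56761264]), 'ft_torque': array([-0.02325542,  0.00440068,  0.00260412]), 'finger_gap': 0.08539411697583321}
```

View pics/scene0.png

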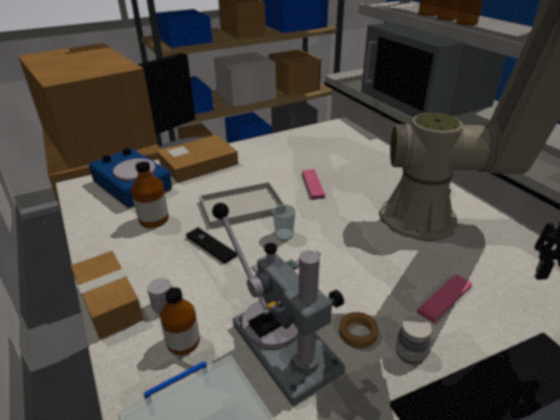

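View pics/side0.png

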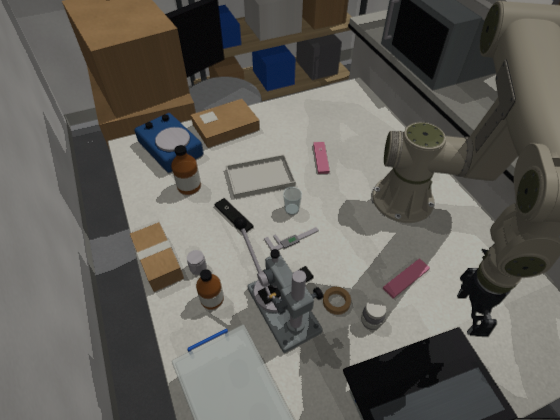

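Scene view: the stand is at (280,330), with its lever knob at (220,210). The tray is at (243,203). A black bar with a white mark near one end lies at (212,245); it is the only black bar on the bench, so it fits the fresh bar. The black bar on the anvil, (265,325) to (335,298), is the tested one. The pink bars at (313,183) and (445,297) are look-alikes to leave alone. I'll measure these and enlarge a crop to confirm.

```bash
python3 - <<'E'
from h import *
out=[]
for n in ['scene','side']:
    img=cv2.imread(f'pics/{n}0.png'); W=np.load(f'{n}0.npy'); g=img.max(2)
    def rep(lbl,m,mark=False):
        P=W[m]; P=P[~np.isnan(P[:,0])]
        if len(P)<5: print(n,lbl,'few',len(P));return
        mz=np.median(P[:,2])
        r=cv2.minAreaRect((P[:,:2]*1000).astype(np.float32)); print(n,lbl,len(P),np.round(r[0],0),np.round(r[1],0),round(r[2],1),'z',np.round(np.percentile(P[:,2],[5,50,95]),3), 'box',np.round(cv2.boxPoints(r)).astype(int).tolist())
    x0=dict(scene=(175,220,250,275),side=(205,190,262,237))[n]
    M=np.zeros(g.shape,bool); M[x0[1]:x0[3],x0[0]:x0[2]]=1
    rep('fresh top',M&(g<75)&(abs(W[...,2]-.015)<.006))
    rep('ring',M&(g>85)&(abs(W[...,2]-.015)<.004))
    # tested
    rep('dark z~60',(g<75)&(abs(W[...,2]-.060)<.005)&(np.indices(g.shape)[1]<350)&(np.indices(g.shape)[1]>220)&(np.indices(g.shape)[0]>250)&(np.indices(g.shape)[0]<345))
    # anvil
    x=dict(scene=(225,290,345,370),side=(245,260,330,330))[n]
    M[:]=0;M[x[1]:x[3],x[0]:x[2]]=1
    rep('anvil45',M&(abs(W[...,2]-.045)<.004))
    # tray rim
    x=dict(scene=(190,175,292,230),side=(215,150,305,205))[n]
    M[:]=0;M[x[1]:x[3],x[0]:x[2]]=1
    rep('trayrim',M&(abs(W[...,2]-.024)<.003))
    x=dict(scene=(208,198,234,222),side=(240,225,260,250))[n]
    M[:]=0;M[x[1]:x[3],x[0]:x[2]]=1
    rep('knob',M&(W[...,2]>.26)&(g<70))
    x=dict(scene=(270,215,420,400),side=(250,230,350,360))[n]
    M[:]=0;M[x[1]:x[3],x[0]:x[2]]=1
    rep('coltop',M&(W[...,2]>.295)&(W[...,2]<.315))
    rep('basetop',M&(abs(W[...,2]-.030)<.003))
    x=dict(scene=(150,180,350,380),side=(150,180,350,330))[n]
    c=img[x[1]:x[3],x[0]:x[2]]; out.append(cv2.resize(c,(400,int(400*c.shape[0]/c.shape[1])),interpolation=cv2.INTER_CUBIC))
h=max(o.shape[0] for o in out)
cv2.imwrite('pics/crop0.png',np.hstack([cv2.copyMakeBorder(o,0,h-o.shape[0],0,0,0) for o in out]))
E
```

```text
scene fresh top 684 [ 553. -176.] [146. 169.] 18.2 z [0.011 0.016 0.018] box [[458, -119], [511, -279], [649, -233], [596, -73]]
scene ring 53 [ 571. -190.] [ 78. 164.] 34.1 z [0.013 0.016 0.018] box [[493, -144], [585, -280], [649, -236], [557, -101]]
scene dark z~60 432 [593. 193.] [84. 45.] 9.3 z [0.057 0.061 0.063] box [[548, 208], [555, 164], [638, 177], [631, 222]]
scene anvil45 1004 [598. 227.] [101. 209.] 0.5 z [0.043 0.046 0.048] box [[547, 331], [549, 121], [650, 122], [648, 332]]
scene trayrim 300 [ 444. -307.] [162. 235.] 82.6 z [0.021 0.024 0.026] box [[317, -372], [550, -402], [571, -242], [338, -211]]
scene knob 206 [646.  98.] [23. 25.] 33.2 z [0.281 0.296 0.305] box [[630, 102], [643, 81], [663, 94], [649, 114]]
scene coltop 313 [573. 306.] [32. 33.] 67.2 z [0.297 0.305 0.307] box [[552, 298], [582, 285], [594, 315], [564, 328]]
scene basetop 2146 [349. 177.] [584. 412.] 61.8 z [0.028 0.031 0.032] box [[30, 16], [393, -178], [669, 337], [306, 531]]
side fresh top 345 [ 600. -160.] [ 46. 173.] 18.6 z [0.011 0.015 0.019] box [[551, -85], [606, -249], [650, -234], [594, -70]]
side ring 17 [ 587. -167.] [ 53. 176.] 5.0 z [0.012 0.014 0.017] box [[553, -82], [568, -257], [620, -253], [605, -78]]
side dark z~60 288 [543. 241.] [168. 156.] 9.0 z [0.057 0.06  0.063] box [[448, 305], [473, 150], [639, 177], [614, 331]]
side anvil45 235 [584. 220.] [169. 166.] 55.8 z [0.042 0.046 0.048] box [[468, 197], [605, 104], [700, 244], [563, 337]]
side trayrim 205 [ 450. -285.] [240. 260.] 69.4 z [0.021 0.024 0.027] box [[286, -352], [530, -443], [614, -219], [371, -127]]
side knob 27 [640. 106.] [20.  6.] 13.1 z [0.278 0.29  0.298] box [[630, 107], [631, 101], [651, 106], [649, 111]]
side coltop 163 [574. 308.] [33. 32.] 9.7 z [0.299 0.305 0.308] box [[555, 321], [560, 290], [593, 295], [587, 327]]
side basetop 1015 [517. 232.] [256. 233.] 5.8 z [0.028 0.03  0.033] box [[378, 335], [401, 103], [656, 129], [633, 361]]
```

View pics/crop0.png

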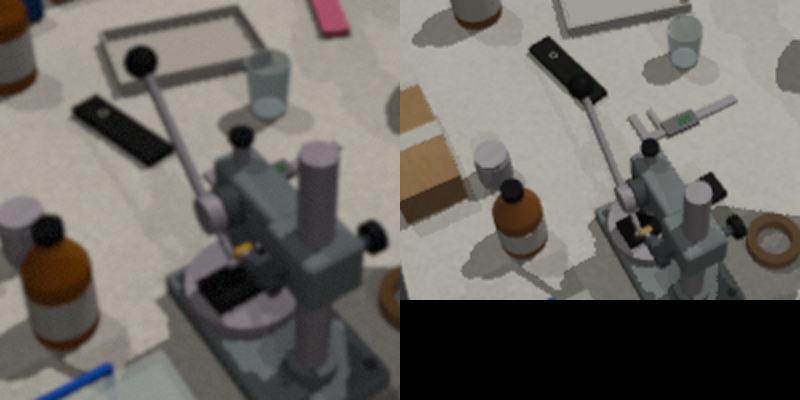

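```bash
cat > loc.py <<'E'
from h import *
def rect(P): 
    r=cv2.minAreaRect((P[:,:2]*1000).astype(np.float32)); return np.round(r[0]),np.round(r[1]),round(r[2],1),len(P)
E
python3 - <<'E'
from loc import *
from scipy.optimize import least_squares
for n in ['scene','side']:
    img=cv2.imread(f'pics/{n}0.png'); W=np.load(f'{n}0.npy'); g=img.max(2)
    x,y,z=np.moveaxis(W,-1,0)
    m=(g<75)&(abs(z-.06)<.006)&(x<.56)&(x>.43)&(y>.12)&(y<.25)
    if m.sum()>10: print(n,'tested exposed',rect(W[m]), cv2.boxPoints(cv2.minAreaRect((W[m][:,:2]*1000).astype(np.float32))).round().tolist())
    m=(g<75)&(abs(z-.06)<.004)&(x>.545)&(x<.66)&(y>.14)&(y<.25)
    if m.sum()>10: print(n,'tested far',rect(W[m]))
    # anvil circle edge: points of light grey z 45
    m=(abs(z-.045)<.003)&(g>80)&(x>.5)&(x<.68)&(y>.1)&(y<.27)
    P=W[m][:,:2]; 
    h=cv2.convexHull((P*1000).astype(np.float32))[:,0]
    s=least_squares(lambda c:np.hypot(h[:,0]-c[0],h[:,1]-c[1])-65,[587,188],loss='soft_l1'); print(n,'anvil',s.x.round(1),np.abs(s.fun).round(1)[:12])
    # rod direction of lever & column
    m=(abs(z-.024)<.003)&(x>.3)&(x<.58)&(y<-.2)&(y>-.41)
    print(n,'tray',rect(W[m]))
    m=(z>.145)&(z<.2)&(x>.5)&(x<.75)&(y>.0)&(y<.3)
    # clusters of objects z>0.03
    m=(z>.02)&(z<.23)&(x>.25)&(x<.95)&(y>-.45)&(y<.5)
    H=np.zeros((300,400),np.uint8); ij=((W[m][:,:2]-[.2,-.5])*400).astype(int); H[ij[:,0],ij[:,1]]=1
    k,L=cv2.connectedComponents(cv2.dilate(H,np.ones((3,3),np.uint8)))
    lab=L[ij[:,0],ij[:,1]]
    for i in range(1,k):
        q=W[m][lab==i]
        if len(q)>25: print('  ',len(q),'x',q[:,0].min().round(3),q[:,0].max().round(3),'y',q[:,1].min().round(3),q[:,1].max().round(3),'z',q[:,2].max().round(3))
E
```

```text
scene tested exposed (array([556., 170.]), array([ 4., 12.]), 2.8, 11) [[554.0, 176.0], [555.0, 164.0], [559.0, 164.0], [558.0, 176.0]]
scene tested far (array([593., 193.]), array([84., 45.]), 9.3, 417)
scene anvil [584.3 185.8] [ 0.3  1.6  0.4  1.3  0.2  1.   0.3  0.9  1.   0.8  8.8 15. ]
scene tray (array([ 444., -307.]), array([162., 235.]), 82.6, 300)
   248 x 0.32 0.569 y -0.4 -0.239 z 0.029
   1207 x 0.325 0.386 y 0.337 0.399 z 0.085
   630 x 0.364 0.429 y -0.149 -0.081 z 0.089
   96 x 0.378 0.52 y -0.243 -0.219 z 0.028
   620 x 0.38 0.463 y 0.232 0.316 z 0.029
   90 x 0.463 0.538 y 0.494 0.5 z 0.146
   9242 x 0.506 0.655 y 0.122 0.36 z 0.23
   1609 x 0.662 0.753 y -0.386 -0.318 z 0.194
   6038 x 0.701 0.913 y 0.284 0.429 z 0.139
   1819 x 0.731 0.802 y 0.098 0.156 z 0.153
   514 x 0.748 0.802 y -0.034 0.021 z 0.07
   3516 x 0.826 0.945 y -0.186 0.027 z 0.075
side tested exposed (array([479., 178.]), array([24., 46.]), 1.0, 86) [[466.0, 201.0], [467.0, 155.0], [491.0, 155.0], [490.0, 201.0]]
side tested far (array([608., 196.]), array([55., 47.]), 8.5, 177)
side anvil [583.4 185.1] [0.8 0.2 0.1 0.6 0.6 0.6 1.8 1.8 1.9 1.1 1.2 1.9]
side tray (array([ 443., -304.]), array([163., 235.]), 82.5, 200)
   28 x 0.318 0.36 y -0.373 -0.322 z 0.029
   539 x 0.325 0.386 y 0.34 0.4 z 0.086
   136 x 0.329 0.57 y -0.287 -0.21 z 0.031
   389 x 0.364 0.429 y -0.148 -0.078 z 0.089
   84 x 0.368 0.556 y -0.398 -0.342 z 0.03
   323 x 0.379 0.463 y 0.232 0.317 z 0.031
   109 x 0.464 0.501 y 0.154 0.202 z 0.066
   31 x 0.474 0.538 y 0.496 0.5 z 0.146
   3860 x 0.505 0.655 y 0.122 0.361 z 0.23
   961 x 0.662 0.752 y -0.386 -0.314 z 0.197
   6944 x 0.696 0.913 y 0.286 0.5 z 0.141
   772 x 0.73 0.802 y 0.093 0.157 z 0.156
   340 x 0.747 0.802 y -0.033 0.023 z 0.073
   2009 x 0.826 0.944 y -0.183 0.028 z 0.079
```

```bash
cat > go.py <<'E'
import sys
from h import *
# usage: go.py x y z yawOfToolY(deg) : shift from current measured pose, tool axes
x,y,z,yw=map(float,sys.argv[1:5]); s=st(); q=rot(s['orientation']); M=q.as_matrix()
a=np.radians(yw); T=np.array([[np.sin(a),np.cos(a),0],[-np.cos(a),np.sin(a),0],[0,0,-1.]]).T
T=np.column_stack([np.cross([np.cos(a),np.sin(a),0],[0,0,-1]),[np.cos(a),np.sin(a),0],[0,0,-1]])
d=M.T@(np.array([x,y,z])-s['tcp_pos']); r=(q.inv()*R.from_matrix(T)).as_rotvec(degrees=True)
print('shift',d.round(4),'turn',r.round(2),'yaw now',np.degrees(np.arctan2(M[1,1],M[0,1])).round(1),'j',s['joint_pos'].round(2),'t',s['clock'],'F',np.round(s['wrist_force'],1))
E
python3 go.py .489 .18 .15 98.2; python3 go.py .489 .18 .15 -81.8
python3 - <<'E'
from loc import *
for n in ['scene','side']:
    img=cv2.imread(f'pics/{n}0.png'); W=np.load(f'{n}0.npy')
    x0=dict(scene=(258,245,300,285),side=(262,222,322,252))[n]
    w=W[x0[1]:x0[3],x0[0]:x0[2]].reshape(-1,3); w=w[(w[:,2]>.007)&(w[:,2]<.016)]
    print(n,len(w),rect(w),cv2.boxPoints(cv2.minAreaRect((w[:,:2]*1000).astype(np.float32))).round().tolist())
E
```

```text
shift [-0.3718 -0.2092  0.0808] turn [ -0.09  -0.04 -32.48] yaw now 65.7 j [ 1.01  0.31  0.05  1.3  -0.    1.43] t 0.1 F [-0.4 -0.5  0.6]
shift [-0.3718 -0.2092  0.0808] turn [-5.0000e-02  1.2000e-01  1.4752e+02] yaw now 65.7 j [ 1.01  0.31  0.05  1.3  -0.    1.43] t 0.1 F [-0.4 -0.5  0.6]
scene 77 (array([436.,  14.]), array([31., 33.]), 88.0, 77) [[419.0, -1.0], [452.0, -3.0], [453.0, 29.0], [420.0, 30.0]]
side 203 (array([449.,  15.]), array([ 61., 182.]), 78.0, 203) [[354.0, 4.0], [532.0, -34.0], [545.0, 25.0], [366.0, 63.0]]
```

```bash
python3 -m creep '[[-0.372,-0.209,0.08,0,0,-32.5],[-0.372,-0.209,0.08,0,0,-32.5],[-0.372,-0.209,0.08,0,0,-32.5],[-0.372,-0.209,0.08,0,0,-32.5],[-0.372,-0.209,0.08,0,0,-32.5],[-0.372,-0.209,0.08,0,0,-32.5],[-0.372,-0.209,0.08,0,0,-32.5],[-0.372,-0.209,0.08,0,0,-32.5]]' 0.085 80
python3 go.py .489 .18 .15 98.2
```

```text
clock: 0.9
tcp_pos: [0.4608, 0.2191, 0.1601]
orientation: [-0.0, -0.072, 0.997, 0.0]
wrist_force: [0.4, -0.0, 0.3]
finger_gap: 0.085
shift [-0.0224 -0.0427  0.0101] turn [ 0.01 -0.01  0.02] yaw now 98.2 j [ 0.29  0.22 -0.25  1.1   0.    0.14] t 0.9 F [ 0.4 -0.   0.3]
```

```bash
python3 -m creep '[[-0.022,-0.042,0.01,0,0,0],[-0.022,-0.042,0.01,0,0,0],[-0.022,-0.042,0.01,0,0,0],[-0.022,-0.042,0.01,0,0,0],[-0.022,-0.042,0.01,0,0,0],[-0.022,-0.042,0.01,0,0,0],[-0.022,-0.042,0.01,0,0,0],[-0.022,-0.042,0.01,0,0,0]]'
python3 go.py .489 .18 .033 98.2
python3 - <<'E'
from loc import *
img,W,p=cloud('wrist'); cv2.imwrite('pics/w1.png',img); print(p); np.save('w1.npy',W)
x,y,z=np.moveaxis(W,-1,0); g=img.max(2)
m=(g<75)&(abs(z-.06)<.006)&(x<.52)&(y>.13)&(y<.23)
print(rect(W[m]),cv2.boxPoints(cv2.minAreaRect((W[m][:,:2]*1000).astype(np.float32))).round().tolist())
E
```

```text
clock: 1.7
tcp_pos: [0.4877, 0.1831, 0.1509]
orientation: [0.0, -0.072, 0.997, 0.0]
wrist_force: [-0.0, -0.3, -0.2]
finger_gap: 0.0853
shift [-0.0008 -0.0033  0.1179] turn [0.01 0.02 0.09] yaw now 98.3 j [ 0.2   0.25 -0.24  1.08  0.    0.06] t 1.7 F [-0.  -0.3 -0.2]
{'fx': 312.1818651338703, 'fy': 312.1818651338703, 'cx': 278.32926010445027, 'cy': 214.85009060279623, 'position': array([0.40514124, 0.17173443, 0.29336179]), 'orientation': array([ 0.64539479, -0.1078508 , -0.12449405,  0.74587868])}
(array([494., 179.]), array([58., 45.]), 8.3, 3730) [[462.0, 197.0], [468.0, 152.0], [526.0, 160.0], [519.0, 205.0]]
```

View pics/w1.png

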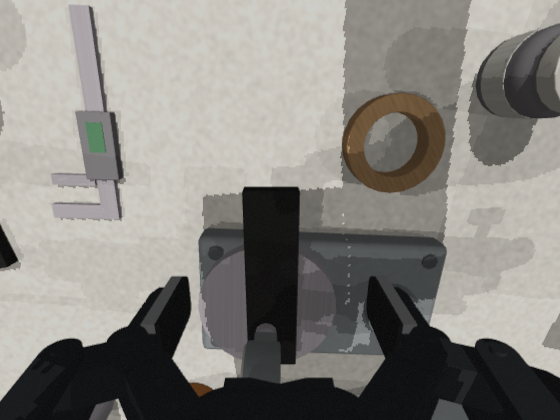

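The wrist view shows the tested bar's free end at (270,188) midway between the fingers, with its yaw at 8.3° and the jaws aligned with it. I'm descending and gripping.

```bash
python3 -m creep '[[0,-0.003,0.05,0,0,0],[0,-0.005,0.09,0,0,0],[0,-0.005,0.118,0,0,0],[0,-0.005,0.118,0,0,0],[0,-0.005,0.118,0,0,0],[0,-0.005,0.118,0,0,0],[0,-0.005,0.118,0,0,0],[0,-0.005,0.118,0,0,0]]'
python3 -m creep '[[0,0,0,0,0,0],[0,0,0,0,0,0],[0,0,0,0,0,0],[0,0,0,0,0,0],[0,0,0,0,0,0],[0,0,0,0,0,0],[0,0,0,0,0,0],[0,0,0,0,0,0]]' 0.02 80
```

```text
clock: 2.55
tcp_pos: [0.4899, 0.1778, 0.0342]
orientation: [0.001, -0.072, 0.997, 0.0]
wrist_force: [0.7, 0.4, 0.4]
finger_gap: 0.0847
clock: 3.35
tcp_pos: [0.4887, 0.1775, 0.033]
orientation: [0.0, -0.072, 0.997, -0.0]
wrist_force: [-2.3, -0.9, 4.8]
finger_gap: 0.0438
```

```bash
python3 -m creep '[[0,0,-0.002,0,0,0],[0,0,-0.005,0,0,0],[0,0,-0.005,0,0,0],[0.02,0,-0.005,0,0,0],[0.04,0,-0.005,0,0,0],[0.06,0,-0.005,0,0,0],[0.08,0,-0.005,0,0,0],[0.1,0,-0.005,0,0,0]]'
python3 go.py .489 .18 .033 98.2
```

```text
clock: 4.15
tcp_pos: [0.3887, 0.1631, 0.0374]
orientation: [-0.0, -0.072, 0.997, 0.0]
wrist_force: [0.7, -1.0, -1.9]
finger_gap: 0.0433
shift [-0.1017  0.0024  0.0044] turn [ 0.01 -0.03  0.02] yaw now 98.2 j [ 0.21  0.19 -0.64  0.74  0.    0.06] t 4.15 F [ 0.7 -1.  -1.9]
```

```bash
python3 -m creep '[[0.1,0,-0.035,0,0,0],[0.1,0,-0.08,0,0,0],[0.1,0,-0.12,0,0,0],[0.1,0,-0.13,0,0,0],[0.1,0,-0.13,0,0,0],[0.1,0,-0.13,0,0,0],[0.1,0,-0.13,0,0,0],[0.1,0,-0.13,0,0,0]]' 0.02 80
python3 go.py .383 -.298 .16 82.7
python3 go.py .383 .0 .16 90
```

```text
clock: 4.95
tcp_pos: [0.2899, 0.1487, 0.1662]
orientation: [-0.002, -0.072, 0.997, -0.0]
wrist_force: [0.4, 0.0, -2.2]
finger_gap: 0.0436
shift [-0.0284 -0.4554  0.0062] turn [-0.03 -0.18 15.51] yaw now 98.2 j [ 0.23 -0.14 -0.62  1.09  0.    0.08] t 4.95 F [ 0.4  0.  -2.2]
shift [-0.0709 -0.1604  0.006 ] turn [-0.02 -0.18  8.21] yaw now 98.2 j [ 0.23 -0.14 -0.62  1.09  0.    0.08] t 4.95 F [ 0.4  0.  -2.2]
```

```bash
python3 -m creep '[[-0.03,-0.035,0,0,0,2],[-0.055,-0.075,0,0,0,4],[-0.071,-0.12,0,0,0,6],[-0.071,-0.16,0,0,0,8],[-0.065,-0.21,0,0,0,10],[-0.06,-0.26,0,0,0,11],[-0.052,-0.31,0,0,0,12],[-0.045,-0.355,0,0,0,14]]'
python3 go.py .383 -.298 .14 82.7
```

```text
clock: 5.75
tcp_pos: [0.3852, -0.1981, 0.1662]
orientation: [-0.001, 0.051, 0.999, 0.001]
wrist_force: [1.5, 0.7, -1.5]
finger_gap: 0.0437
shift [-0.0081 -0.0996  0.026 ] turn [ 0.07 -0.12  1.41] yaw now 84.1 j [-0.66  0.08 -0.41  1.08  0.   -0.56] t 5.75 F [ 1.5  0.7 -1.5]
```

```bash
python3 -m creep '[[-0.005,-0.04,0,0,0,1],[-0.008,-0.08,0.01,0,0,1.5],[-0.008,-0.1,0.03,0,0,1.5],[-0.008,-0.1,0.05,0,0,1.5],[-0.008,-0.1,0.06,0,0,1.5],[-0.008,-0.1,0.06,0,0,1.5],[-0.008,-0.1,0.06,0,0,1.5],[-0.008,-0.1,0.06,0,0,1.5]]'
python3 go.py .383 -.298 .02 82.7
python3 - <<'E'
from loc import *
for n in ['side','scene']:
    img,W,p=cloud(n); cv2.imwrite(f'pics/{n}2.png',img)
    x,y,z=np.moveaxis(W,-1,0); g=img.max(2)
    m=(g<75)&(z>.09)&(z<.16)&(x>.42)&(x<.60)&(y>-.4)&(y<-.2)
    if m.sum()>20:
        P=W[m]; print(n,rect(P),cv2.boxPoints(cv2.minAreaRect((P[:,:2]*1000).astype(np.float32))).round().tolist()); A=np.c_[P[:,:2],np.ones(len(P))]; print(np.linalg.lstsq(A,P[:,2],rcond=None)[0])
    m=(g<75)&(z>.09)&(z<.16)&(x>.32)&(x<.6)
E
```

```text
clock: 6.55
tcp_pos: [0.3845, -0.2963, 0.1085]
orientation: [0.001, 0.063, 0.998, -0.0]
wrist_force: [-0.3, -0.0, -1.3]
finger_gap: 0.0438
shift [ 0.0014 -0.0018  0.0885] turn [-0.05  0.06  0.07] yaw now 82.8 j [-0.82  0.22 -0.4   0.96  0.   -0.7 ] t 6.55 F [-0.3 -0.  -1.3]
side (array([ 475., -305.]), array([ 51., 112.]), 84.1, 340) [[416.0, -325.0], [528.0, -336.0], [533.0, -286.0], [422.0, -274.0]]
[-0.00873974 -0.10668388  0.10586426]
scene (array([ 474., -309.]), array([ 55., 114.]), 82.1, 414) [[414.0, -329.0], [527.0, -345.0], [535.0, -290.0], [421.0, -274.0]]
[-0.0188004  -0.1236859   0.10590624]
```

```bash
python3 -m creep '[[0,-0.003,0.04,0,0,0],[0,-0.003,0.07,0,0,0],[0,-0.003,0.09,0,0,0],[0,-0.003,0.096,0,0,0],[0,-0.003,0.1,0,0,0],[0,-0.003,0.1,0,0,0],[0,-0.003,0.1,0,0,0],[0,-0.003,0.1,0,0,0]]'
```

```text
clock: 7.45
tcp_pos: [0.3842, -0.3, 0.0087]
orientation: [0.001, 0.063, 0.998, -0.001]
wrist_force: [-0.1, 0.6, -1.5]
finger_gap: 0.0436
```

```bash
python3 -m creep '[[0,0,0,0,0,0],[0,0,0,0,0,0],[0,0,0,0,0,0],[0,0,0,0,0,0],[0,0,-0.02,0,0,0],[0,0,-0.05,0,0,0],[0,0,-0.09,0,0,0],[0,0,-0.13,0,0,0]]' 0.08
python3 go.py .57 -.10 .14 18.6
python3 - <<'E'
from loc import *
img,W,p=cloud('side'); cv2.imwrite(f'pics/side3.png',img)
x,y,z=np.moveaxis(W,-1,0); g=img.max(2)
m=(g<75)&(z>.008)&(z<.03)&(x>.34)&(x<.56)&(y>-.38)&(y<-.23)
print(m.sum(), rect(W[m]),np.percentile(W[m][:,2],[5,50,95]).round(3))
E
```

```text
clock: 8.25
tcp_pos: [0.3831, -0.2988, 0.1387]
orientation: [-0.0, 0.064, 0.998, 0.0]
wrist_force: [0.7, -0.8, 0.1]
finger_gap: 0.0797
shift [-0.1602  0.2209 -0.0013] turn [ 2.000e-02 -7.000e-02  6.411e+01] yaw now 82.7 j [-0.83  0.19 -0.35  1.03  0.   -0.7 ] t 8.25 F [ 0.7 -0.8  0.1]
444 (array([ 447., -304.]), array([ 54., 168.]), 83.4, 444) [0.011 0.019 0.024]
```

```bash
python3 -m creep '[[-0.02,0.025,-0.01,0,0,8],[-0.04,0.055,-0.01,0,0,16],[-0.06,0.085,-0.01,0,0,24],[-0.085,0.115,-0.01,0,0,32],[-0.11,0.15,-0.01,0,0,40],[-0.135,0.185,-0.01,0,0,48],[-0.16,0.221,-0.01,0,0,56],[-0.16,0.221,-0.01,0,0,64]]'
python3 go.py .57 -.10 .14 18.6
python3 - <<'E'
from loc import *
img,W,p=cloud('wrist'); cv2.imwrite('pics/w2.png',img); np.save('w2.npy',W)
x,y,z=np.moveaxis(W,-1,0); g=img.max(2)
m=(g<75)&(abs(z-.015)<.005)&(x<.68)&(x>.5)&(y>-.28)&(y<-.04)
print(rect(W[m]),cv2.boxPoints(cv2.minAreaRect((W[m][:,:2]*1000).astype(np.float32))).round().tolist())
E
```

```text
clock: 9.1
tcp_pos: [0.5733, -0.0966, 0.1472]
orientation: [0.001, 0.583, 0.813, 0.001]
wrist_force: [-0.5, 0.5, -0.5]
finger_gap: 0.0801
shift [-0.0022 -0.0043  0.0072] turn [ 0.13 -0.02  0.11] yaw now 18.7 j [-0.31  0.36 -0.1   1.11  0.    0.94] t 9.1 F [-0.5  0.5 -0.5]
(array([ 568., -173.]), array([112., 170.]), 18.5, 7070) [[488.0, -110.0], [541.0, -271.0], [648.0, -235.0], [594.0, -74.0]]
```

View pics/w2.png

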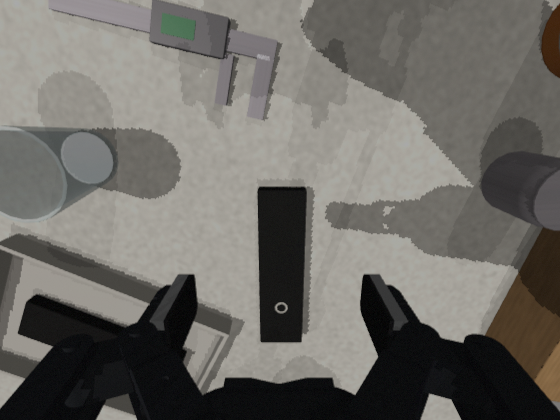

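The wrist view confirms the fresh bar: black, end to end from (282,188) to (282,341), with the white ring at (281,308). The tested bar lies in the tray at lower left.

```bash
python3 - <<'E'
from loc import *
img=cv2.imread('pics/w2.png'); W=np.load('w2.npy'); g=img.max(2).astype(int)
x,y,z=np.moveaxis(W,-1,0); v,u=np.indices(g.shape)
M=(u>250)&(u<312)&(v>180)&(v<350)
b=M&(g<70)&(abs(z-.015)<.004)
print(rect(W[b]),cv2.boxPoints(cv2.minAreaRect((W[b][:,:2]*1000).astype(np.float32))).round().tolist())
r=(u>270)&(u<292)&(v>298)&(v<318)&(g>80)&(abs(z-.015)<.004)
print('ring',W[r].mean(0).round(4),r.sum(),u[r].mean(),v[r].mean())
E
```

```text
(array([ 599., -162.]), array([ 45., 170.]), 18.5, 6808) [[551.0, -89.0], [605.0, -250.0], [648.0, -235.0], [594.0, -74.0]]
ring [ 0.6121 -0.2004  0.0152] 79 281.0 307.126582278481
```

```bash
python3 go.py .58 -.103 .003 18.5
```

```text
shift [-0.0074  0.0062  0.1441] turn [ 0.02 -0.01 -0.15] yaw now 18.3 j [-0.31  0.36 -0.1   1.11  0.    0.94] t 9.15 F [-1.2 -0.9  0.3]
```

```bash
python3 -m creep '[[-0.007,0.006,0.04,0,0,0],[-0.007,0.006,0.08,0,0,0],[-0.007,0.006,0.11,0,0,0],[-0.007,0.006,0.13,0,0,0],[-0.007,0.006,0.139,0,0,0],[-0.007,0.006,0.143,0,0,0],[-0.007,0.006,0.143,0,0,0],[-0.007,0.006,0.143,0,0,0]]'
python3 -m creep '[[0,0,0,0,0,0],[0,0,0,0,0,0],[0,0,0,0,0,0],[0,0,0,0,0,0],[0,0,0,0,0,0],[0,0,0,0,0,0],[0,0,0,0,0,0],[0,0,0,0,0,0]]' 0.02 80
python3 -m creep '[[0,0,-0.01,0,0,0],[0,0,-0.03,0,0,0],[0,0,-0.06,0,0,0],[0,0,-0.09,0,0,0],[0,0,-0.1,0,0,0],[0,0,-0.1,0,0,0],[0,0,-0.1,0,0,0],[0,0,-0.1,0,0,0]]' 
python3 go.py .36 .16 .10 96
```

```text
clock: 9.95
tcp_pos: [0.5791, -0.1055, 0.0059]
orientation: [0.001, 0.583, 0.813, 0.0]
wrist_force: [0.5, -1.2, -0.2]
finger_gap: 0.08
clock: 10.75
tcp_pos: [0.579, -0.1052, 0.0061]
orientation: [0.001, 0.583, 0.813, 0.0]
wrist_force: [-1.7, 0.5, 6.1]
finger_gap: 0.0423
clock: 11.55
tcp_pos: [0.5769, -0.1046, 0.1028]
orientation: [-0.002, 0.583, 0.813, -0.0]
wrist_force: [0.7, 0.5, -1.3]
finger_gap: 0.0425
shift [ 0.3202 -0.1205  0.0037] turn [-4.000e-02 -1.900e-01 -7.728e+01] yaw now 18.7 j [-0.32  0.4  -0.15  1.02  0.    0.93] t 11.55 F [ 0.7  0.5 -1.3]
```

```bash
python3 go.py .395 .1656 .12 96
```

```text
shift [ 0.3143 -0.0856 -0.0164] turn [-4.000e-02 -1.900e-01 -7.728e+01] yaw now 18.7 j [-0.32  0.4  -0.15  1.02  0.    0.93] t 11.55 F [ 0.7  0.5 -1.3]
```

```bash
python3 -m creep '[[0.02,-0.006,-0.015,0,0,-7],[0.05,-0.014,-0.018,0,0,-15],[0.085,-0.023,-0.018,0,0,-23],[0.12,-0.033,-0.018,0,0,-31],[0.155,-0.042,-0.018,0,0,-39],[0.19,-0.052,-0.018,0,0,-47],[0.225,-0.061,-0.018,0,0,-55],[0.25,-0.068,-0.018,0,0,-62]]'
python3 go.py .395 .1656 .12 96
```

```text
clock: 12.35
tcp_pos: [0.4308, 0.1112, 0.1212]
orientation: [-0.002, 0.078, 0.997, -0.0]
wrist_force: [-0.4, 0.2, -0.9]
finger_gap: 0.042
shift [0.0438 0.0481 0.0013] turn [  0.    -0.2  -14.92] yaw now 81.1 j [ 0.07  0.13 -0.46  0.97  0.    0.23] t 12.35 F [-0.4  0.2 -0.9]
```

```bash
python3 -m creep '[[0.015,0.016,0,0,0,-7],[0.044,0.048,0,0,0,-15],[0.044,0.048,0,0,0,-15],[0.044,0.048,0.02,0,0,-15],[0.044,0.048,0.03,0,0,-15],[0.044,0.048,0.03,0,0,-15],[0.044,0.048,0.03,0,0,-15],[0.044,0.048,0.03,0,0,-15]]'
python3 go.py .395 .1656 .056 96
python3 - <<'E'
from loc import *
img,W,p=cloud('wrist'); cv2.imwrite('pics/w3.png',img); np.save('w3.npy',W)
i2,W2,p2=cloud('side'); cv2.imwrite('pics/s3.png',i2); np.save('s3.npy',W2)
i3,W3,p3=cloud('scene'); np.save('c3.npy',W3);cv2.imwrite('pics/c3.png',i3)
a=img[120:400,130:430]; b=i2[220:360,200:350]
cv2.imwrite('pics/v3.png',np.hstack([cv2.resize(a,(400,373)),cv2.resize(b,(400,373))]))
E
```

```text
clock: 13.15
tcp_pos: [0.3984, 0.1641, 0.093]
orientation: [0.0, -0.049, 0.999, 0.0]
wrist_force: [-0.6, 0.1, -2.1]
finger_gap: 0.0423
shift [0.0032 0.0019 0.037 ] turn [ 0.    0.02 -0.34] yaw now 95.7 j [ 0.2   0.13 -0.54  0.89  0.    0.11] t 13.15 F [-0.6  0.1 -2.1]
```

View pics/v3.png

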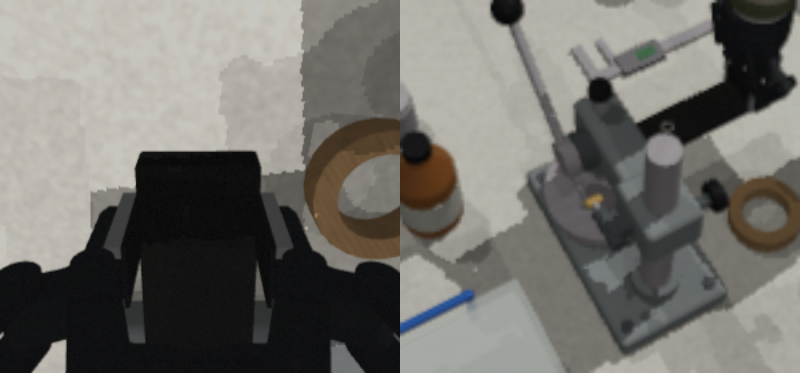

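```bash
python3 - <<'E'
from loc import *
from scipy.optimize import least_squares
for n,f,im in [('side','s3.npy','s3'),('scene','c3.npy','c3')]:
    W=np.load(f); img=cv2.imread(f'pics/{im}.png'); g=img.max(2).astype(int); x,y,z=np.moveaxis(W,-1,0); v,u=np.indices(g.shape)
    m=(abs(z-.045)<.003)&(x>.5)&(x<.68)&(y>.1)&(y<.27)
    h=cv2.convexHull((W[m][:,:2]*1000).astype(np.float32))[:,0]
    s=least_squares(lambda c:np.hypot(h[:,0]-c[0],h[:,1]-c[1])-65,[587,188],loss='soft_l1'); print(n,'anvil',s.x.round(1),s.fun.round(1))
    b=(z>.09)&(z<.11)&(g<90)&(x>.44)&(x<.55)&(y>.12)&(y<.24)
    if b.sum()>20:
        P=W[b]; print(n,'bar',rect(P),cv2.boxPoints(cv2.minAreaRect((P[:,:2]*1000).astype(np.float32))).round().tolist(),'plane',np.linalg.lstsq(np.c_[P[:,:2]-[.48,.17],np.ones(len(P))],P[:,2],rcond=None)[0].round(3))
    if n=='side':
        r=(abs(u-300)<6)&(abs(v-267)<6)&(g>60); print(g[262:273,295:307]); r&=(z>.09)&(z<.11); print('ring',W[r].mean(0) if r.any() else None,u[r].mean(),v[r].mean())
    # base top edges for yaw
    m=(abs(z-.03)<.003)&(x>.48)&(x<.70)&(y>.08)&(y<.40); print(n,'base',rect(W[m]))
    # orange / foot area
    m=(z>.07)&(z<.09)&(abs(x-.585)<.03)&(abs(y-.186)<.03); print('foot-ish',m.sum(), W[m].mean(0).round(4) if m.any() else '')
E
```

```text
side anvil [584.3 187.5] [ -0.1  -0.4  -0.4   1.2   0.1  -0.4   1.1  -0.2 -34.4 -39.4 -50.2 -56.1
 -42.2  -1.1   0.8  -0.3  -0.4  -0.6  -0.3]
side bar (array([485., 174.]), array([89., 47.]), 4.4, 353) [[439.0, 195.0], [442.0, 148.0], [531.0, 154.0], [527.0, 201.0]] plane [-0.004 -0.043  0.102]
[[151  85  16  16  17  16  16  16  16  16  17  16]
 [ 18  18  17  16  16  16  16  15  15  13  15  16]
 [ 16  17  17  16  17  16  17  17  15  16  15  16]
 [ 16  16  17  31  45  37  33  23  16  17  16  17]
 [ 16  16  27  57  76  57  56  44  17  16  17  14]
 [ 15  13  33  61  33  19  41  66  15  17  16  16]
 [ 15  15  30  59  58  48  57  72  15  15  15  16]
 [ 16  25  45  52  74  79  56  16  16  16  16  16]
 [ 56  90 106 112 119  93  89  61  27  15  13  14]
 [118 149 148 147 147 148 146 123  88  43  17  16]
 [147 147 148 147 147 149 150 151 146 101  25  13]]
ring [0.50243327 0.17895336 0.10091944] 299.92857142857144 268.64285714285717
side base (array([581., 238.]), array([129., 234.]), 6.0, 947)
foot-ish 6 [0.5889 0.1951 0.0819]
scene anvil [585.5 186.3] [ -0.3  -0.7  -1.   -0.1  -0.4  -0.6  -0.6  -0.4   1.3   1.1  -0.1  -0.2
  -0.   -0.   -0.1  -0.8  -1.1  -7.2  -7.9 -18.5 -13.9 -12.9 -12.9   1.
   0.7  -1.   -0.   -0.7  -1.4  -1.2]
scene bar (array([450., 179.]), array([59., 28.]), 55.2, 188) [[421.0, 162.0], [445.0, 146.0], [478.0, 195.0], [455.0, 211.0]] plane [ 0.017 -0.124  0.103]
scene base (array([581., 237.]), array([129., 235.]), 5.7, 2285)
foot-ish 1 [0.5749 0.1916 0.0882]
```

```bash
python3 - <<'E'
from loc import *
p=env.camera_params('side'); M=rot(p['orientation']).as_matrix(); o=np.array(p['position'])
g=cv2.imread('pics/s3.png').max(2).astype(float)[265:270,296:304]; g=np.clip(g-25,0,60); g[4,:3]=0
v,u=np.indices(g.shape); print((u*g).sum()/g.sum()+296,(v*g).sum()/g.sum()+265)
for uu,vv in [((u*g).sum()/g.sum()+296,(v*g).sum()/g.sum()+265),(299.3,267)]:
    d=M@np.array([(uu-p['cx'])/p['fx'],-(vv-p['cy'])/p['fy'],-1]); print((o+d*(.102-o[2])/d[2]).round(4))
E
python3 go.py .395 .1656 .056 96
```

```text
299.85714285714283 267.29047619047617
[0.501  0.1753 0.102 ]
[0.5021 0.1737 0.102 ]
shift [0.0033 0.0017 0.0372] turn [ 0.01  0.06 -0.32] yaw now 95.7 j [ 0.2   0.13 -0.54  0.89  0.    0.11] t 13.3 F [ 0.1 -0.7 -1.6]
```

```bash
python3 -m creep '[[0,0.001,0.02,0,0,0],[0,0.003,0.033,0,0,0],[0,0.004,0.038,0,0,0],[0,0.004,0.038,0,0,0],[-0.015,0.004,0.038,0,0,0],[-0.035,0.004,0.038,0,0,0],[-0.05,0.004,0.038,0,0,0],[-0.05,0.004,0.038,0,0,0]]'
python3 -m creep '[[-0.01,0,0,0,0,0],[-0.02,0,0,0,0,0],[-0.03,0,0,0,0,0],[-0.036,0,0,0,0,0],[-0.036,0,0,0,0,0],[-0.036,0,0,0,0,0],[-0.036,0,0,0,0,0],[-0.036,0,0,0,0,0]]'
python3 - <<'E'
from loc import *
s=[]
for n in ['side','scene']:
    i,W,p=cloud(n); np.save(f'{n}4.npy',W); cv2.imwrite(f'pics/{n}4.png',i)
    u,v=proj(p,[.5855,.1872,.064])[0]; print(n,u,v)
    x=int(u)-50;y=int(v)-45; s.append(cv2.resize(i[y:y+90,x:x+100],(400,360),interpolation=cv2.INTER_CUBIC))
cv2.imwrite('pics/v4.png',np.hstack(s))
E
python3 go.py .395 .1656 .056 96
```

```text
clock: 14.1
tcp_pos: [0.4504, 0.1737, 0.0559]
orientation: [0.002, -0.05, 0.999, 0.0]
wrist_force: [-0.5, 0.2, -1.8]
finger_gap: 0.0422
clock: 14.9
tcp_pos: [0.4825, 0.1769, 0.0546]
orientation: [-0.0, -0.05, 0.999, -0.0]
wrist_force: [0.4, -0.3, -1.9]
finger_gap: 0.0421
side 275.06496717501716 286.90831151020757
scene 271.7374308093483 313.4550531469303
shift [ 0.0884 -0.0025 -0.0013] turn [ 0.   -0.01 -0.28] yaw now 95.7 j [ 0.19  0.32 -0.4   0.85  0.    0.1 ] t 15.0 F [-0.6 -0.2 -2.2]
```

View pics/v4.png

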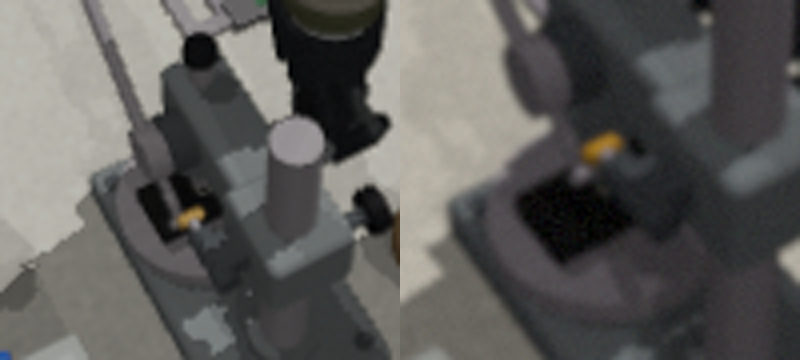

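The two crops show the ringed end of the fresh bar on the anvil, below the orange band on the gauge (px (190,215) and (600,150)). The ring itself is hidden, so I'll work out its position from the bar's end and edges.

```bash
cat > bar.py <<'E'
import sys
from loc import *
tag=sys.argv[1]; zt=float(sys.argv[2])
for n in ['side','scene']:
    if tag!='4': i,W,p=cloud(n); np.save(f'{n}{tag}.npy',W); cv2.imwrite(f'pics/{n}{tag}.png',i)
    W=np.load(f'{n}{tag}.npy'); i=cv2.imread(f'pics/{n}{tag}.png'); p=env.camera_params(n); g=i.max(2)
    x,y,z=np.moveaxis(W,-1,0)
    m=((g<50)&(abs(z-zt)<.005)&(x>.57)&(x<.66)&(y>.14)&(y<.25)).astype(np.uint8)
    k,L,S,_=cv2.connectedComponentsWithStats(m); m=L==1+S[1:,4].argmax()
    # ray-plane positions (less depth noise)
    v,u=np.nonzero(m); M=rot(p['orientation']).as_matrix(); o=np.array(p['position'])
    d=np.c_[(u-p['cx'])/p['fx'],-(v-p['cy'])/p['fy'],-np.ones(len(u))]@M.T; P=o+d*((zt-o[2])/d[:,2])[:,None]
    r=cv2.minAreaRect((P[:,:2]*1000).astype(np.float32)); a=r[2]; a=a if a<45 else a-90
    c,s=np.cos(np.radians(5.8)),np.sin(np.radians(5.8)); D=np.array([c,s]);N=np.array([-s,c])
    al=P[:,:2]@D;ac=P[:,:2]@N; e=np.percentile(al,99); w=np.percentile(ac[al>e-.035],[1,99])
    print(n,len(P),'z',np.median(W[m][:,2]).round(4),rect(P),'end',e.round(4),'w',np.diff(w).round(4),'ring est',((e-.045+.0005)*D+w.mean()*N).round(4), 'box',cv2.boxPoints(r).round().tolist())
E
python3 bar.py 4 .0635
```

```text
side 72 z 0.0626 (array([595., 194.]), array([22., 49.]), 30.2, 72) end 0.6219 w [0.0416] ring est [0.5611 0.1902] box [[573.0, 209.0], [597.0, 167.0], [616.0, 178.0], [592.0, 220.0]]
scene 341 z 0.0631 (array([608., 192.]), array([46., 48.]), 7.8, 341) end 0.6467 w [0.0462] ring est [0.586  0.1902] box [[582.0, 213.0], [589.0, 165.0], [634.0, 172.0], [628.0, 219.0]]
```

```bash
sed -i "s/m=L==1+S\[1:,4\].argmax()/m=np.isin(L,1+np.nonzero(S[1:,4]>8)[0])/; s/<.005)&(x/<.004)\&(x/" bar.py; python3 bar.py 4 .0635; python3 - <<'E'
from loc import *
W=np.load('side4.npy'); i=cv2.imread('pics/side4.png'); g=i.max(2); x,y,z=np.moveaxis(W,-1,0)
m=(g<60)&(abs(z-.0635)<.005)&(x>.57)&(x<.66)&(y>.14)&(y<.25); v,u=np.nonzero(m)
for r in range(v.min(),v.max()+1): print(r,''.join('#' if m[r,c] else '.' for c in range(u.min(),u.max()+1)))
E
```

```text
side 123 z 0.0628 (array([605., 192.]), array([50., 45.]), 3.8, 123) end 0.6461 w [0.0444] ring est [0.5855 0.1895] box [[578.0, 213.0], [581.0, 168.0], [631.0, 171.0], [628.0, 216.0]]
scene 331 z 0.0632 (array([608., 192.]), array([45., 47.]), 6.2, 331) end 0.6459 w [0.045] ring est [0.5852 0.1895] box [[583.0, 212.0], [588.0, 166.0], [633.0, 171.0], [628.0, 217.0]]
285 ........#.####........
286 .........#####........
287 ..####...######.......
288 ######....#########...
289 .######...###.######..
290 .######...##########..
291 ...#####...##########.
292 ..######...####.######
293 ...#####....#....#####
294 ...######........#####
295 ....#####........##...
296 ....#####.............
297 .....##.#.............
298 ......###.............
299 ......#####...........
300 ......##..............
```

```bash
python3 - <<'E'
from loc import *
for n in ['side','scene']:
    W=np.load(f'{n}4.npy'); x,y,z=np.moveaxis(W,-1,0)
    m=(z>.225)&(z<.255)&(abs(x-.585)<.03)&(abs(y-.187)<.03)
    P=W[m]; t=P[P[:,2]>np.percentile(P[:,2],97)-.006]; c,r=cv2.minEnclosingCircle((t[:,:2]*1000).astype(np.float32)); print(n,len(P),P[:,2].max().round(3),'top',t.mean(0).round(4),c,r)
E
```

```text
side 82 0.249 top [0.5853 0.1889 0.2456] (585.07080078125, 188.4477081298828) 12.81309700012207
scene 161 0.248 top [0.5853 0.1878 0.2451] (585.5861206054688, 186.43011474609375) 13.713225364685059
```

```bash
python3 -m creep '[[0,-0.002,0.001,0,0,0],[0,-0.002,0.002,0,0,0],[0,-0.002,0.003,0,0,0],[0,-0.002,0.0035,0,0,0],[0,-0.002,0.0035,0,0,0],[0,-0.002,0.0035,0,0,0],[0,-0.002,0.0035,0,0,0],[0,-0.002,0.0035,0,0,0]]'
python3 -m creep '[[0,0,0,0,0,0],[0,0,0,0,0,0],[0,0,0,0,0,0],[0,0,0,0,0,0],[0,0,0,0,0,0],[0,0,0,0,0,0],[0,0,0,0,0,0],[0,0,0,0,0,0]]' 0.07
python3 bar.py 5 .060; python3 go.py .482 .176 .2 96
```

```text
clock: 15.8
tcp_pos: [0.4833, 0.1749, 0.0512]
orientation: [0.0, -0.05, 0.999, 0.0]
wrist_force: [-0.0, 0.1, -0.2]
finger_gap: 0.0424
clock: 16.6
tcp_pos: [0.4832, 0.1749, 0.0512]
orientation: [0.0, -0.05, 0.999, 0.0]
wrist_force: [-0.3, -0.6, -0.4]
finger_gap: 0.0701
side 131 z 0.0607 (array([605., 190.]), array([51., 45.]), 6.1, 131) end 0.6464 w [0.0434] ring est [0.5859 0.1884] box [[578.0, 209.0], [582.0, 165.0], [633.0, 170.0], [628.0, 215.0]]
scene 344 z 0.0607 (array([608., 189.]), array([47., 47.]), 4.2, 344) end 0.6461 w [0.0452] ring est [0.5858 0.1869] box [[583.0, 211.0], [586.0, 164.0], [633.0, 167.0], [630.0, 215.0]]
shift [ 0.0011  0.0012 -0.1488] turn [ 0.    0.   -0.28] yaw now 95.7 j [ 0.19  0.33 -0.41  0.84  0.    0.09] t 16.7 F [0.5 0.  0.1]
```

```bash
python3 -m creep '[[0,0,-0.02,0,0,0],[0,0,-0.06,0,0,0],[0,0,-0.11,0,0,0],[0,0,-0.16,0,0,0],[0,0,-0.21,0,0,0],[0,0,-0.26,0,0,0],[0,0,-0.31,0,0,0],[0,0,-0.31,0,0,0]]'
python3 go.py .645 .094 .36 96
python3 bar.py 6 .060
python3 - <<'E'
from loc import *
for n in ['side','scene']:
    W=np.load(f'{n}6.npy'); i=cv2.imread(f'pics/{n}6.png'); x,y,z=np.moveaxis(W,-1,0)
    m=(z>.26)&(z<.31)&(abs(x-.645)<.03)&(abs(y-.095)<.03)&(i.max(2)<70)
    P=W[m]; from scipy.optimize import least_squares
    s=least_squares(lambda c:np.linalg.norm(P-c,axis=1)-.017,[.645,.093,.288],loss='soft_l1',f_scale=.002); print(n,len(P),s.x.round(4))
E
```

```text
clock: 17.5
tcp_pos: [0.4854, 0.1754, 0.3688]
orientation: [0.006, -0.05, 0.999, 0.001]
wrist_force: [0.5, 0.8, 0.1]
finger_gap: 0.07
shift [-0.1505 -0.0969  0.0106] turn [ 0.07  0.72 -0.28] yaw now 95.7 j [0.19 0.19 0.21 1.59 0.   0.09] t 17.5 F [0.5 0.8 0.1]
side 142 z 0.0603 (array([605., 190.]), array([51., 45.]), 6.1, 142) end 0.6464 w [0.0446] ring est [0.5859 0.1879] box [[578.0, 209.0], [582.0, 165.0], [633.0, 170.0], [628.0, 215.0]]
scene 350 z 0.0608 (array([608., 189.]), array([47., 47.]), 4.9, 350) end 0.6469 w [0.0453] ring est [0.5865 0.1869] box [[583.0, 210.0], [587.0, 163.0], [634.0, 167.0], [630.0, 214.0]]
side 110 [0.6448 0.0922 0.2891]
scene 224 [0.6445 0.0906 0.2887]
```

```bash
python3 -m creep '[[-0.04,-0.025,0,0,0,0],[-0.08,-0.05,0,0,0,0],[-0.12,-0.075,0,0,0,0],[-0.15,-0.098,0.005,0,0,0],[-0.15,-0.098,0.01,0,0,0],[-0.15,-0.098,0.02,0,0,0],[-0.15,-0.098,0.03,0,0,0],[-0.15,-0.098,0.035,0,0,0]]' 0 40
python3 go.py .645 .092 .308 96
```

```text
clock: 18.4
tcp_pos: [0.6409, 0.0925, 0.3233]
orientation: [-0.002, -0.05, 0.999, 0.0]
wrist_force: [-0.3, 0.2, -0.6]
finger_gap: 0.0004
shift [-0.0041 -0.001   0.0153] turn [ 0.03 -0.27 -0.28] yaw now 95.7 j [ 0.02  0.48  0.51  1.61  0.   -0.08] t 18.4 F [-0.3  0.2 -0.6]
```

```bash
python3 -m creep '[[-0.004,0,0.018,0,0,0],[-0.004,-0.0045,0.024,0,0,0],[-0.004,-0.0085,0.029,0,0,0],[-0.004,-0.0125,0.035,0,0,0],[-0.004,-0.016,0.041,0,0,0],[-0.004,-0.019,0.047,0,0,0],[-0.004,-0.0225,0.053,0,0,0],[-0.004,-0.0225,0.053,0,0,0]]'
python3 go.py .649 .055 .202 96
```

```text
clock: 19.2
tcp_pos: [0.6483, 0.068, 0.2731]
orientation: [-0.0, -0.049, 0.999, -0.001]
wrist_force: [-1.1, -4.8, 5.4]
finger_gap: 0.0001
shift [ 0.0006 -0.0128  0.0711] turn [-0.16 -0.01 -0.39] yaw now 95.6 j [-0.02  0.47  0.38  1.48 -0.   -0.12] t 19.2 F [-1.1 -4.8  5.4]
```

```bash
python3 - <<'E'
from loc import *
s=[]
for n in ['side','scene']:
    i,W,p=cloud(n); x,y,z=np.moveaxis(W,-1,0)
    u,v=proj(p,[.648,.068,.26])[0]; X=max(0,int(u)-50);Y=max(0,int(v)-45); s.append(cv2.resize(i[Y:Y+90,X:X+100],(400,360),interpolation=cv2.INTER_CUBIC))
    # rod: points in lever plane between
    m=(z>.19)&(z<.30)&(x>.625)&(x<.665)&(y>.06)&(y<.2); P=W[m]
    if len(P)>20:
        for yy in np.arange(.08,.19,.02):
            q=P[abs(P[:,1]-yy)<.006]; print(n,round(yy,2),len(q),q.mean(0).round(3) if len(q) else '')
cv2.imwrite('pics/v7.png',np.hstack(s))
E
```

```text
side 0.08 91 [0.65  0.08  0.273]
side 0.1 17 [0.645 0.099 0.247]
side 0.12 21 [0.642 0.12  0.237]
side 0.14 19 [0.641 0.14  0.228]
side 0.16 21 [0.638 0.16  0.217]
side 0.18 20 [0.636 0.18  0.206]
scene 0.08 229 [0.65  0.08  0.273]
scene 0.1 36 [0.645 0.1   0.247]
scene 0.12 34 [0.643 0.12  0.237]
scene 0.14 35 [0.641 0.14  0.227]
scene 0.16 35 [0.639 0.16  0.216]
scene 0.18 39 [0.637 0.179 0.207]
```

View pics/v7.png

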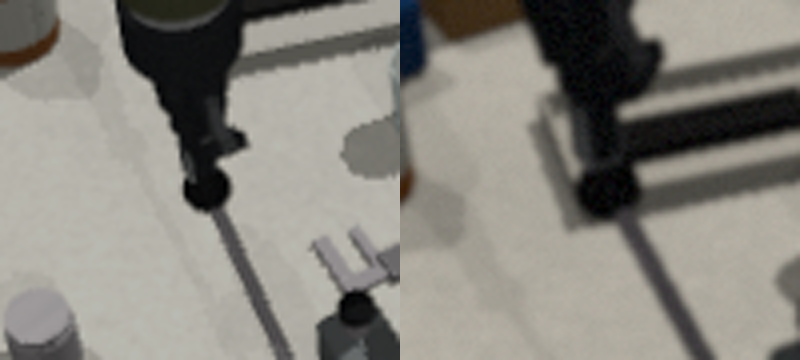

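```bash
python3 -m creep '[[0,-0.001,0.008,0,0,0],[0,-0.004,0.016,0,0,0],[0,-0.0065,0.023,0,0,0],[0,-0.0085,0.03,0,0,0],[0,-0.0105,0.038,0,0,0],[0,-0.012,0.046,0,0,0],[0,-0.013,0.054,0,0,0],[0,-0.0135,0.060,0,0,0]]'
python3 go.py .649 .055 .202 96
```

```text
clock: 20.1
tcp_pos: [0.6513, 0.0543, 0.2162]
orientation: [0.003, -0.049, 0.999, -0.002]
wrist_force: [1.2, -7.4, 8.4]
finger_gap: 0.0004
shift [0.0023 0.001  0.0142] turn [-0.26  0.32 -0.39] yaw now 95.6 j [-0.04  0.47  0.24  1.34 -0.   -0.14] t 20.1 F [ 1.2 -7.4  8.4]
```

```bash
python3 -m creep '[[0,0.002,0.004,0,0,0],[0,0.003,0.008,0,0,0],[0,0.003,0.011,0,0,0],[0,0.003,0.014,0,0,0],[0,0.003,0.016,0,0,0],[0,0.003,0.017,0,0,0],[0,0.003,0.018,0,0,0],[0,0.003,0.018,0,0,0]]'
python3 go.py .649 .055 .202 96
```

```text
clock: 20.9
tcp_pos: [0.6504, 0.0589, 0.2004]
orientation: [0.003, -0.05, 0.999, -0.001]
wrist_force: [-5.9, -4.6, 23.8]
finger_gap: -0.0
shift [ 0.0017 -0.0038 -0.0016] turn [-0.16  0.34 -0.31] yaw now 95.7 j [-0.03  0.47  0.21  1.3  -0.   -0.13] t 20.9 F [-5.9 -4.6 23.8]
```

```bash
python3 -m creep '[[0,0,0.001,0,0,0],[0,0,0.001,0,0,0],[0,0,-0.005,0,0,0],[0,0,-0.02,0,0,0],[0,0,-0.05,0,0,0],[0,0,-0.08,0,0,0],[0,0,-0.11,0,0,0],[0,0,-0.13,0,0,0]]'
python3 bar.py 8 .060
python3 - <<'E'
from loc import *
s=[]
for n in ['side','scene']:
    W=np.load(f'{n}8.npy'); i=cv2.imread(f'pics/{n}8.png'); x,y,z=np.moveaxis(W,-1,0)
    m=(z>.15)&(z<.30)&(x>.625)&(x<.665)&(y>.03)&(y<.2); P=W[m]
    for yy in (.06,.1,.14,.16):
        q=P[abs(P[:,1]-yy)<.006]; print(n,yy,len(q),q.mean(0).round(3) if len(q) else '',q[:,2].max().round(3))
    m=(z>.22)&(z<.26)&(abs(x-.585)<.03)&(abs(y-.187)<.03); print('spindle top',np.percentile(W[m][:,2],95).round(3) if m.any() else None)
    m=(z>.008)&(z<.03)&(i.max(2)<75)&(x>.34)&(x<.56)&(y>-.38)&(y<-.23); print('tested',rect(W[m]))
    s.append(cv2.resize(i[130:350,150:350],(400,440),interpolation=cv2.INTER_CUBIC))
cv2.imwrite('pics/v8.png',np.hstack(s))
E
python3 go.py .649 .055 .202 96
```

```text
clock: 21.7
tcp_pos: [0.6495, 0.0603, 0.3266]
orientation: [0.0, -0.05, 0.999, 0.0]
wrist_force: [0.7, 0.6, -0.8]
finger_gap: 0.0
side 116 z 0.0607 (array([605., 190.]), array([51., 45.]), 6.1, 116) end 0.6463 w [0.0435] ring est [0.5857 0.1884] box [[578.0, 209.0], [582.0, 165.0], [633.0, 170.0], [628.0, 215.0]]
scene 356 z 0.0606 (array([608., 189.]), array([46., 47.]), 6.2, 356) end 0.6466 w [0.0465] ring est [0.5863 0.1864] box [[583.0, 210.0], [588.0, 163.0], [634.0, 168.0], [629.0, 215.0]]
side 0.06 49 [0.649 0.06  0.199] 0.207
side 0.1 15 [0.645 0.101 0.192] 0.196
side 0.14 16 [0.641 0.141 0.191] 0.195
side 0.16 18 [0.638 0.159 0.19 ] 0.194
spindle top 0.23
tested (array([ 456., -299.]), array([191.,  86.]), 13.2, 410)
scene 0.06 105 [0.651 0.061 0.196] 0.206
scene 0.1 26 [0.645 0.1   0.191] 0.194
scene 0.14 26 [0.641 0.14  0.19 ] 0.193
scene 0.16 29 [0.639 0.159 0.19 ] 0.192
spindle top 0.23
tested (array([ 453., -307.]), array([156., 192.]), 82.8, 538)
shift [ 0.0024 -0.0051  0.1257] turn [ 0.01  0.24 -0.26] yaw now 95.7 j [-0.03  0.48  0.53  1.62  0.   -0.13] t 21.8 F [-0.1 -0.9 -1. ]
```

View pics/v8.png

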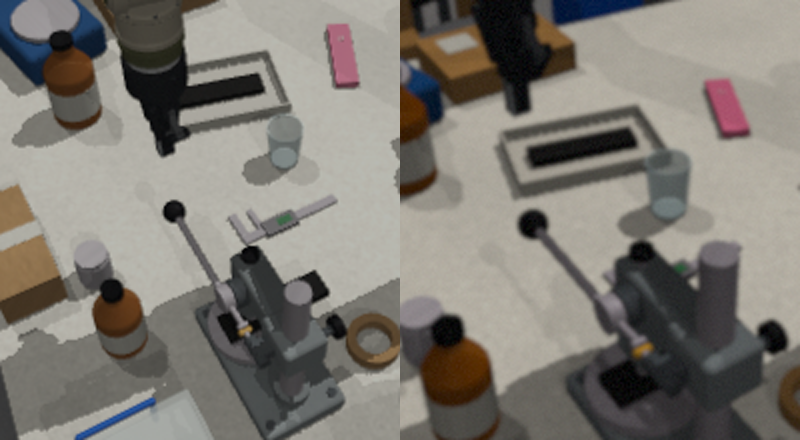

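The lever is level and held with the robot clear of it, and the spindle has sunk. The bar hasn't moved, and the tested bar lies in the tray. Handing in.

```bash
python3 -c "
from workcell import env
print(env.hand_in())"
```

```text
the job is handed in; nothing more can be done
None
```

The job is done and handed in at about 22 s on the robot's clock, but `hand_in` gives no verdict. I pulled the tested bar off the anvil and dropped it about 10–15 mm into the tray. I then slid the fresh bar onto the anvil from the free side, let go of it, and pressed the lever into its catch with the shut fingers.

**Last checks:**
- **Lever:** level (rod at about 0.19 m all along) and still down after the robot moved off it.
- **Gauge:** spindle top at 0.230 m, down from 0.245 m, so the foot is down on the bar. The foot's pressing force can't be measured directly.
- **Ring:** estimated at (0.586, 0.187) m against the tip at (0.585, 0.187) m. The two cameras differ by about 2 mm. The ring is hidden under the gauge, so I worked this out from the bar's end and edges.
- **Fresh bar:** lies flat on the anvil, top at 0.061 m.
- **Tested bar:** measured right after release at (0.447, -0.304) m, about 4 mm from the tray's centre. The last size fit failed because shadows got into it, but the picture shows the bar flat inside the walls.
- **Other objects:** bottles, beaker, calipers, tape and pink bars look undisturbed in the last picture. I did not measure them again, and the jar was outside that view.

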